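# Make up a bolted-joint kit and a gauge kit

### The job

Make up the two kit trays from the loose stock on the bench. In the tray that already holds a spanner, lay the plate with two holes flat in the big cut-out, stand the bolt on its head in the round well and lay the nut flat in the small cut-out next to the bolt; in the tray that already holds a micrometer, lay the square plate flat in its cut-out and then lay the wider of the two gauge blocks flat on the middle of that plate. Leave the narrow gauge block and the green-lidded pot where they stand.

Things in the scene. Friction and masses are not known exactly. Their poses are not given: they have to be found in the camera images.
- joint_tray: Fixed tray 184 (x) x 166 (y) x 12 mm, grey, black insert, a spanner along x at y=+60. Origin: centre of underside, z up. Cut-out floors z=3, insert top z=8, rim 12. Plate cut-out: centre (-36,-26), 96 (x) x 66 (y), finger notches 40 wide to 54 either side along y (plate's long side along tray x). Bolt well: centre (52,6), dia 38. Nut cut-out: centre (52,-50), 66 (x, the finger direction) x 42 (y).
- gauge_tray: Fixed tray 184 (x) x 166 (y) x 12 mm, black insert, a micrometer along x at y=20 to 76, a white box 35x63x24 high at (65,-34). Origin: centre of underside, z up. Cut-out floors z=3, insert top z=8, rim 12. Square plate's cut-out: centre (-30,-34), 66 x 66, with finger notches 40 wide reaching 56 either side along x (plate square to the tray, gripped along tray x).
- drilled_plate_centre (a point): Centre of the oblong ground steel plate with two holes, 50 (its x) x 80 (its y) x 6 mm, lying flat on the bench; grip it along its x. The point is 3 mm over its underside, z up. About 0.18 kg.
- square_plate_centre (a point): Centre of the plain square ground steel plate, 50 x 50 x 10 mm, lying flat; sides along its x and y. The point is 5 mm over its underside. About 0.19 kg.
- bolt_centre (a point): Half-way up the M12 hexagon bolt that stands on its head, thread up: head 19 mm across flats, 22 across corners, 8 mm high; shank 12 mm thick; 58 mm tall in all, the point 29 mm over its underside; its z runs up the shank. About 70 g; it tips over if knocked. Grip the shank.
- nut_centre (a point): Centre of the M12 hexagon nut lying flat, 10 mm high, the point 5 mm over its underside; 19 mm across flats along its x (a pair of flats faces its +x and -x), 22 mm across corners along its y. About 17 g.
- wide_block_centre (a point): Centre of the wider gauge block, a plain steel block 30 (its x) x 20 (its y) x 9 mm high, lying flat; grip it along its y. The point is 4.5 mm over its underside. About 42 g.
- narrow_block_centre (a point): Centre of the narrow gauge block, 30 (its x) x 9 (its y) x 9 mm, a bystander: leave it alone.
- grease_pot_centre (a point): Half-way up the green-lidded pot, 63 mm across and 59 mm tall, standing upright, a bystander: leave it alone.
There are look-alikes about, which are no part of the job. What is shaped like the part that bears square_plate_centre but turquoise is not meant.

How it is judged:
By the outcome, as a careful person would: the job done as asked, in the order asked, and still so for the second after the job is handed in, with the robot touching nothing.
It also fails if it takes over 131 s, if anything falls off the work surface, if the arm or the gripper's body presses on something with over 40 N, if the wrist force passes 120 N, or if a joint passes its speed limit or range.

### The arm

A 7-joint arm with a two-finger parallel gripper is mounted at the origin on the work surface; the furniture and walls round the work are solid. World frame = base frame: x ahead of the robot, y to its left, z up, the work surface at z = 0. Lengths are in m, angles in rad, forces in N, time in s.
With the tool pointing down it reaches from about 0.35 to 0.9 m from the base axis. Payload 8.1 kg.
Tool frame: the origin (TCP) lies at the very end of the fingers, on their centre line; the grasp point (between the pads) lies 19 mm behind it; z points along the fingers, y is the line along which they close (so a half turn about z gives the same grasp; the last joint's range is limited). The gripper opens to 92 mm and grips with 3 to 60 N. Pads are 19 mm wide; open, the fingers measure 130 mm over their backs; the gripper's body (75 mm by 190 mm) begins 47 mm behind the grasp point.
Start: joints at [1.157, 0.434, 0.025, 1.573, -0.012, 1.134, -0.075], TCP at [0.191, -0.595, 0.227] pointing down, gripper open.
Joint ranges: [-2.62, 2.62], [-0.44, 2.09], [-1.27, 1.32], [0.08, 2.57], [-1.32, 4.46], [0.12, 2], [-2.74, 2.74]. Speed limits (rad/s): [2.22, 2.22, 3.01, 3.01, 3.14, 3.14, 3.14].

### API

Orientations are given as a rotation vector (axis times angle).
In Python, from cell import arm gives the robot as it stands.
- The arm moves only by the tool drive_tool, never from a script. Its argument "targets" is a list of rows, each a list of 7 numbers: the turn, a rotation vector about the world's x, y, z in units of 5 degrees (1.0 is 5 degrees), then the shift along the world's x, y, z in units of 40 mm (1.0 is 40 mm), then the opening, from 0 (shut) to 1 (fully open). In form: [[wx, wy, wz, dx, dy, dz, fingers], ...]. A call has 1 to 5 rows; each row is the pose to reach, as a shift and turn from the pose commanded when the call began; what a row does not reach only later rows make up. A row lasts 1/10 s, in which the tool goes at most 50 mm and 8.59 degrees, less where a joint would pass 70% of its speed; a pose out of reach is approached as far as the arm can. A call with a gripper value outside its range is refused whole. The fingers move at their own pace and stop on an object; "force" is the grip in N (left out, the last holds). Time passes only in rows, so rows that repeat a pose let the fingers close. It gives the time, the measured TCP pose, the force, the opening and the grip force at its end, in the units of the state.
- arm.observe(): the state, without advancing time (a new reading comes with each control period).
- arm.get_image(name): name is "scene" or "side" or "wrist"; returns a dict with "pixels" (480x640x3 uint8, red, green, blue), "intrinsics" (3x3 intrinsics, pixels), "rvec" (rotation vector, rad) and "tvec" (3), from world to camera coordinates, as OpenCV has them; the wrist camera has in their place "mount" (4x4, takes a point from camera to tool coordinates, whose origin is the TCP and whose axes are the flange's). Camera axes: x right, y down, z forward; pixel columns grow to the right and rows downward; lengths in m; the calibration is good to about 2 mm. The wrist camera is an equidistant fisheye: a pixel r from the principal point sees the ray r / f radians off the axis. A picture is of the moment at which its call begins: read the wrist's pose just before it. There is no depth.
- arm.sign_off(): hands the job in; it is judged then, once.
The state is a dict: "clock": time; "joints": joint angles; "dq": joint speeds; "joint_efforts": joint torques, N m; "position": TCP position; "ee_rot": TCP orientation; "force": force on the tool from outside, world axes, zero at the start; "ft_torque": the same for the moment, N m; "width": opening from 0.0 (shut) to 1.0 (fully open); "gripper_force": force on a finger pad.
Only numpy, scipy, OpenCV 4.12 (cv2) and the standard library are available. Lean on these libraries where they do the work, as an engineer would, in place of code of your own. Each camera call takes 0.05 s, during which the arm holds its last target. There are 200 camera calls.

## Working session

There is one attempt and no reset: what is moved stays moved. The work goes in short steps, Python scripts to look and compute and a tool call to move; the robot and the scene stay as the last step left them, time stands still between calls to the robot, and variables do not carry over. Pictures are saved under pics/ and viewed, at most 14 in all, crops included, and the job is handed in when it is done.

Besides the shell and the picture viewer there is one more tool, called after "Emit:" as name(argument=value, ...) on one line, values as JSON. drive_tool: Moves the arm, as the interface text tells. Its arguments: {"type":"object","properties":{"targets":{"type":"array"},"force":{"type":"number"}},"required":["targets"]}

```bash
ls; mkdir -p pics; python3 - <<'E'
from cell import arm
import cv2,pickle
s=arm.observe();print({k:s[k] for k in('clock','position','ee_rot','width')})
d={}
for n in('scene','side','wrist'):
    d[n]=arm.get_image(n);cv2.imwrite(f'pics/{n}0.png',d[n]['pixels'][:,:,::-1]);print(n,{k:v for k,v in d[n].items() if k!='pixels'})
d['s']=s;pickle.dump(d,open('d0.pkl','wb'))
E
```

```text
pics
{'clock': 0.0, 'position': array([ 0.1909371 , -0.5945913 ,  0.22596224]), 'ee_rot': array([-3.10225883e+00, -4.85893786e-01,  5.97676059e-04]), 'width': 0.9990360753544368}
scene {'intrinsics': array([[555.07430148,   0.        , 331.71273562],
       [  0.        , 555.07430148, 244.61685899],
       [  0.        ,   0.        ,   1.        ]]), 'rvec': array([ 1.86764202, -1.02301609,  0.63675319]), 'tvec': array([-0.31518904,  0.26789522,  0.62111653])}
side {'intrinsics': array([[477.08770602,   0.        , 313.20639598],
       [  0.        , 477.08770602, 241.91797086],
       [  0.        ,   0.        ,   1.        ]]), 'rvec': array([ 2.44415544, -1.09685613,  0.25863692]), 'tvec': array([-0.35119013,  0.38615763,  0.71521955])}
wrist {'intrinsics': array([[371.64829954,   0.        , 319.8649742 ],
       [  0.        , 371.64829954, 241.69641035],
       [  0.        ,   0.        ,   1.        ]]), 'mount': array([[ 1.81677831e-04, -9.53721354e-01, -3.00691780e-01,
         8.18168873e-02],
       [ 9.99999497e-01,  4.69827436e-04, -8.85979387e-04,
        -7.49837968e-05],
       [ 9.86250708e-04, -3.00691468e-01,  9.53720959e-01,
        -1.58954101e-01],
       [ 0.00000000e+00,  0.00000000e+00,  0.00000000e+00,
         1.00000000e+00]])}
```

View pics/scene0.png

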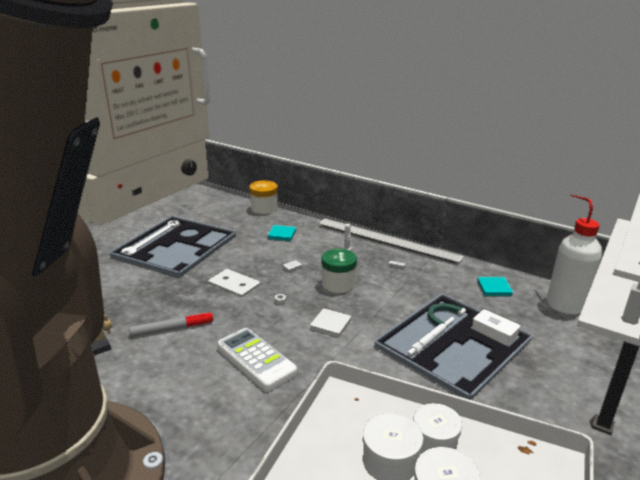

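View pics/side0.png

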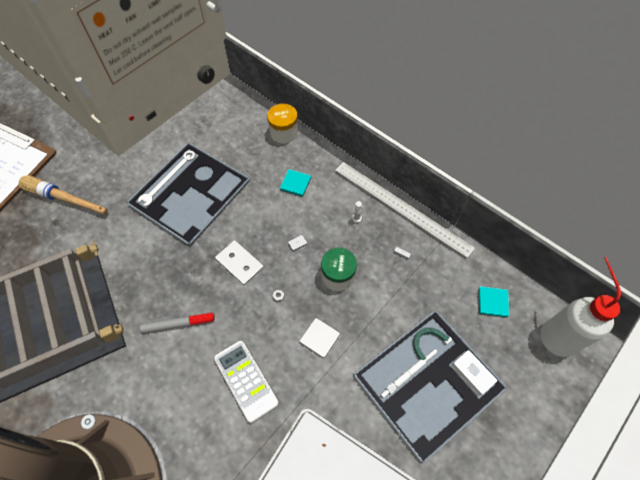

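View pics/wrist0.png

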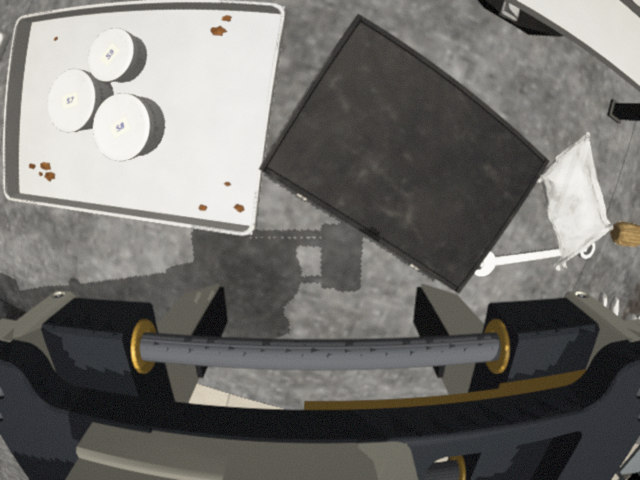

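```bash
cat > h.py <<'E'
import numpy as np,cv2
from scipy.spatial.transform import Rotation as R
def cast(im,px,z,st=None):
    "pixels -> world points on plane z"
    px=np.asarray(px,float).reshape(-1,2);K=im['intrinsics']
    q=(px-K[:2,2])/K[0,0]
    if 'mount' in im:
        r=np.linalg.norm(q,axis=1,keepdims=True);q3=np.hstack([q/np.maximum(r,1e-9)*np.sin(r),np.cos(r)])
        T=np.eye(4);T[:3,:3]=R.from_rotvec(st['ee_rot']).as_matrix();T[:3,3]=st['position'];T=T@im['mount']
        d=q3@T[:3,:3].T;c=T[:3,3]
    else:
        Rm=R.from_rotvec(im['rvec']).as_matrix();d=np.c_[q,np.ones(len(q))]@Rm;c=-Rm.T@im['tvec']
    return c[:2]+d[:,:2]*((z-c[2])/d[:,2:3])
def rect(pts):
    "centre, sides mm, long-side angle deg (mod 180)"
    (c,(w,h),a)=cv2.minAreaRect((np.asarray(pts)*1000).astype(np.float32))
    if w<h:w,h,a=h,w,a+90
    return np.round(c,1),round(w,1),round(h,1),round((a+90)%180-90,1)
def blobs(mask,amin=15,amax=1e5):
    cs,_=cv2.findContours(mask.astype(np.uint8),cv2.RETR_EXTERNAL,cv2.CHAIN_APPROX_NONE)
    return [c.reshape(-1,2) for c in cs if amin<cv2.contourArea(c)<amax]
E
python3 - <<'E'
from h import *;import pickle
d=pickle.load(open('d0.pkl','rb'))
for n in('side','scene'):
    im=d[n];p=im['pixels'];hsv=cv2.cvtColor(p,cv2.COLOR_RGB2HSV)
    print(n)
    m=(hsv[...,2]>185)&(hsv[...,1]<40)
    for c in blobs(m,10,3000):
        w=rect(cast(im,c,.006))
        if w[0][0]>150 and w[1]<120: print('W',c.mean(0).round(),*w)
    m=(hsv[...,2]<60)
    m=cv2.morphologyEx(m.astype(np.uint8),cv2.MORPH_CLOSE,np.ones((3,3)))
    for c in blobs(m,500,30000):print('D',c.mean(0).round(),*rect(cast(im,c,.01)))
E
python3 -c "
import cv2
a=cv2.imread('pics/side0.png')[130:470,120:520]
cv2.imwrite('pics/s_crop.png',cv2.resize(a,(700,595),interpolation=2))"
```

```text
side
W [475. 371.] [ 552.7 -336.8] 66.0 36.0 79.7
W [449. 340.] [ 567.9 -274.7] 11.8 4.6 -6.2
W [319. 337.] [ 425.5 -104.8] 51.3 51.0 -82.2
W [589. 320.] [ 762.7 -438.1] 66.5 46.5 -87.8
W [588. 299.] [ 794.  -417.7] 14.2 5.7 -48.4
W [278. 294.] [434.3   2.4] 17.8 16.8 86.0
W [630. 293.] [ 853.1 -466.8] 37.7 7.0 -89.9
W [341. 263.] [557.1 -41.8] 29.1 4.8 35.2
W [402. 252.] [ 651.3 -112.9] 30.0 9.5 -81.4
W [239. 261.] [433.6 104. ] 81.1 50.5 88.6
W [297. 242.] [536.3  49.7] 29.7 20.0 -18.8
W [358. 203.] [680.4  16.8] 12.1 9.3 80.4
W [ 41. 186.] [282.9 530.5] 25.2 18.5 22.0
W [78. 79.] [514.3 730.2] 13.4 9.8 -48.9
W [211.   4.] [901.8 693.9] 27.2 10.4 78.6
D [ 47. 454.] [ 0.  82.6] 182.1 53.3 -60.8
D [101. 452.] [58.6 24.6] 83.8 41.9 63.9
D [433. 389.] [ 488.9 -289.2] 177.2 160.2 -11.4
D [625. 317.] [ 800.3 -476.7] 75.4 38.7 0.8
D [185. 197.] [475.9 293.5] 177.0 158.4 7.2
D [410. 176.] [798.   57.6] 1013.1 78.7 -89.9
scene
W [581. 445.] [ 375.5 -497. ] 84.5 35.9 42.8
W [336. 366.] [ 337.1 -167.3] 62.9 27.2 -39.4
W [497. 322.] [ 572.8 -328.8] 65.4 38.1 80.0
W [331. 320.] [ 428.5 -102.4] 50.5 50.4 -81.9
W [234. 281.] [433.1 104.4] 81.1 50.4 89.0
W [396. 263.] [ 654.1 -110.5] 28.5 7.4 -78.8
W [292. 264.] [538.6  52. ] 28.9 19.6 -17.4
W [581. 247.] [ 930.8 -398.4] 69.7 61.8 -65.4
W [335. 224.] [731.5  78.3] 60.2 26.9 -87.7
W [ 91. 176.] [612.2 734.7] 31.6 17.3 89.2
D [ 96. 457.] [ 48.9 -21.4] 110.8 81.4 5.8
D [615. 390.] [ 519.6 -516.4] 215.0 21.8 -3.2
D [456. 339.] [ 488.6 -288.6] 175.1 159.0 -11.4
D [182. 240.] [477.4 282.5] 172.1 131.3 7.3
D [383. 208.] [861.  147.3] 1036.2 230.0 -89.9
```

View pics/s_crop.png

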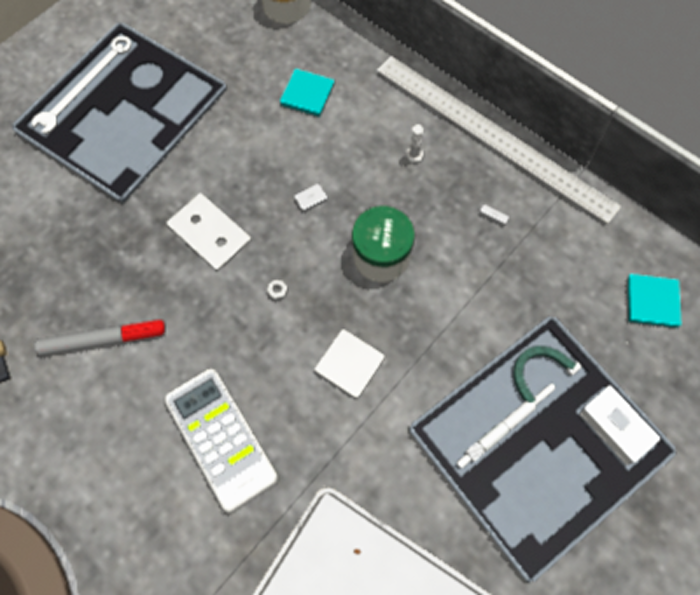

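```bash
cat >> h.py <<'E'
def go(x,y,z,psi,st):
    "mm, deg of tool y -> units of total move (wx wy wz dx dy dz) from measured pose"
    a=np.radians(psi);Rt=np.c_[[np.sin(-a+np.pi)*-1*-1*1,0,0]] if 0 else None
    yx=np.array([np.cos(a),np.sin(a),0]);zt=np.array([0,0,-1.]);Rt=np.c_[np.cross(yx,zt),yx,zt]
    w=R.from_matrix(Rt@R.from_rotvec(st['ee_rot']).as_matrix().T).as_rotvec()
    return np.r_[np.degrees(w)/5,(np.array([x,y,z])/1000-st['position'])/.04].round(2)
E
sed -i 's/;Rt=np.c_\[\[.*$//' h.py
python3 - <<'E'
from h import *
from cell import arm
s=arm.observe();print(go(430,60,260,-1,s),s['position'])
E
```

```text
[-1.000e-02 -1.000e-02  1.424e+01  5.980e+00  1.637e+01  8.500e-01] [ 0.19094422 -0.59470915  0.22613663]
```

Emit:
drive_tool(targets=[[0,0,0,0,0,1,1],[0,0,3,1,2,1,1],[0,0,5,1.5,4,1,1],[0,0,6,2,5.5,1,1],[0,0,8,2.5,6.5,1,1]])

```text
clock: 0.65
position: [0.2627, -0.4067, 0.2666]
ee_rot: [-2.817, -1.39, 0.001]
force: [1.8, -0.2, 0.5]
width: 1.001
gripper_force: 0.0
```

Emit:
drive_tool(targets=[[0,0,1.5,0.5,1.1,0,1],[0,0,3,1,2.2,0,1],[0,0,4.5,1.4,3.3,0,1],[0,0,6,1.8,4.4,0,1],[0,0,7,2.2,5.5,0,1]])

```text
clock: 1.15
position: [0.3508, -0.1869, 0.2668]
ee_rot: [2.27, 2.171, -0.0]
force: [1.9, -0.8, 0.2]
width: 0.999
gripper_force: 0.0
```

Emit:
drive_tool(targets=[[0,0,0,0.4,1.1,0,1],[0,0,0,0.8,2.2,0,1],[0,0,0,1.2,3.3,0,1],[0,0,0,1.6,4.4,0,1],[0,0,0,1.7,5.4,0,1]])

```text
clock: 1.65
position: [0.4196, 0.0296, 0.2669]
ee_rot: [2.275, 2.166, 0.002]
force: [0.4, -0.0, -0.1]
width: 0.998
gripper_force: 0.0
```

Emit:
drive_tool(targets=[[0,0,0,0,0,0,1],[0,0,0,0,0,0,1]])

```text
clock: 1.85
position: [0.4184, 0.0279, 0.2666]
ee_rot: [-2.272, -2.169, 0.001]
force: [0.2, -0.3, 0.3]
width: 1.004
gripper_force: 0.0
```

```bash
python3 - <<'E'
from h import *;import pickle
from cell import arm
s=arm.observe();im=arm.get_image('wrist');pickle.dump((s,im),open('w1.pkl','wb'))
print(s['clock'],s['position'],s['ee_rot'],s['joints'].round(2))
p=im['pixels'];cv2.imwrite('pics/w1.png',p[:,:,::-1]);hsv=cv2.cvtColor(p,cv2.COLOR_RGB2HSV)
for c in blobs((hsv[...,2]>185)&(hsv[...,1]<40),30,30000):
    print('W',c.mean(0).round(),*rect(cast(im,c,.006,s)))
for c in blobs(hsv[...,2]<60,1500):print('D',c.mean(0).round(),*rect(cast(im,c,.01,s)))
E
```

```text
1.85 [0.41843516 0.02786424 0.26655539] [-2.27246880e+00 -2.16879961e+00  6.96136913e-04] [ 0.43  0.12 -0.68  1.93  0.08  1.12 -0.32]
W [  9. 463.] [-470.3 -651. ] 318.3 98.7 51.5
W [404. 396.] [ 529.3 -267.5] 23.4 6.1 -7.3
W [361. 393.] [ 465.9 -257. ] 94.1 12.3 -11.9
W [231. 389.] [ 267.7 -240.6] 132.5 76.5 -2.6
W [497. 294.] [ 652.4 -108.1] 22.1 9.4 -80.9
W [ 85. 292.] [ 70.  -82.2] 20.5 17.6 1.0
W [330. 304.] [ 425.4 -105.2] 52.1 51.5 -82.1
W [224. 273.] [287.3 -63.3] 129.1 57.4 74.9
W [527. 226.] [685.9 -13.7] 12.8 11.2 -83.2
W [335. 221.] [434.4   2.6] 19.4 18.3 -47.9
W [421. 177.] [537.  51.] 30.9 21.0 -17.3
W [553. 216.] [731.2  -7.1] 229.6 25.9 -88.2
W [331. 131.] [434.8 107.1] 81.3 51.3 89.3
W [632. 155.] [891.4  83.4] 495.8 9.2 89.9
D [ 10. 270.] [-84. -63.] 197.0 74.0 65.1
D [ 46. 239.] [16.4  4.5] 219.5 166.6 -86.4
D [426. 357.] [ 405.9 -173.3] 1566.6 1034.4 -2.6
```

View pics/w1.png

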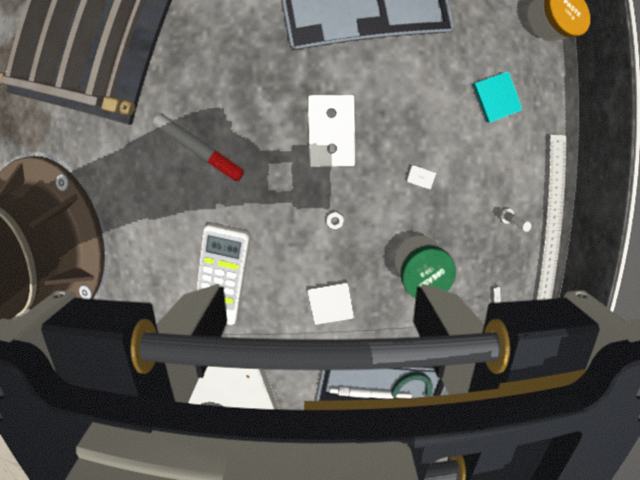

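Emit:
drive_tool(targets=[[0,0,0.3,0.2,1,0,1],[0,0,0.3,0.39,1.93,-1,1],[0,0,0.3,0.39,1.93,-2.2,1],[0,0,0.3,0.39,1.93,-3.4,1],[0,0,0.3,0.39,1.93,-4.5,1]])

```text
clock: 2.4
position: [0.4339, 0.1026, 0.0846]
ee_rot: [2.249, 2.193, -0.002]
force: [1.2, -0.8, -0.1]
width: 1.001
gripper_force: 0.0
```

Emit:
drive_tool(targets=[[0,0,0,0,0,-0.5,1],[0,0,0,0,0,-1,1],[0,0,0,0,0,-1.5,1],[0,0,0,0,0,-1.5,1],[0,0,0,0,0,-1.5,1]])

```text
clock: 2.9
position: [0.4343, 0.1033, 0.0269]
ee_rot: [2.248, 2.194, -0.002]
force: [0.5, -0.4, 0.2]
width: 1.0
gripper_force: 0.0
```

Emit:
drive_tool(targets=[[0,0,0,0,0.04,-0.3,1],[0,0,0,0,0.04,-0.62,1],[0,0,0,0,0.04,-0.62,1],[0,0,0,0,0.04,-0.62,0.4],[0,0,0,0,0.04,-0.62,0.4]], force=25)

```text
clock: 3.4
position: [0.4342, 0.1061, 0.0021]
ee_rot: [2.247, 2.196, -0.0]
force: [-0.0, 0.2, 0.3]
width: 0.878
gripper_force: 0.0
```

Emit:
drive_tool(targets=[[0,0,0,0,0,0,0.4],[0,0,0,0,0,0,0.4],[0,0,0,0,0,0,0.4],[0,0,0,0,0,0,0.4],[0,0,0,0,0,0,0.4]])

```text
clock: 3.9
position: [0.4343, 0.1061, 0.002]
ee_rot: [2.247, 2.196, 0.0]
force: [0.0, -0.6, 2.1]
width: 0.534
gripper_force: 25.0
```

Emit:
drive_tool(targets=[[0,0,0,0,0,0.5,0.4],[0,0,0,0,0,1.5,0.4],[0,0,0,0,0,2.7,0.4],[0,0,0,0,0,3.9,0.4],[0,0,0,0,0,4.5,0.4]])

```text
clock: 4.4
position: [0.4351, 0.1069, 0.1855]
ee_rot: [2.245, 2.195, 0.005]
force: [0.4, -0.8, -1.6]
width: 0.536
gripper_force: 25.0
```

Emit:
drive_tool(targets=[[0,0,0,0,1,0,0.4],[0,0,0,0,2,0,0.4],[0,0,0,0,2,0,0.4],[0,0,0,0,2,0,0.4]])

```text
clock: 4.8
position: [0.4336, 0.1868, 0.1817]
ee_rot: [-2.244, -2.198, 0.001]
force: [0.5, -1.5, -1.2]
width: 0.54
gripper_force: 25.0
```

```bash
python3 - <<'E'
from h import *;import pickle
from cell import arm
s=arm.observe();im=arm.get_image('wrist');pickle.dump((s,im),open('w2.pkl','wb'))
print(s['clock'],s['position'],s['ee_rot'],s['width'])
p=im['pixels'];cv2.imwrite('pics/w2.png',p[:,:,::-1]);hsv=cv2.cvtColor(p,cv2.COLOR_RGB2HSV)
for c in blobs(hsv[...,2]<60,1500):print('D',c.mean(0).round(),*rect(cast(im,c,.01,s)))
m=(hsv[...,2]>90)&(hsv[...,2]<170)&(hsv[...,1]>35)
for c in blobs(m,300):print('F',c.mean(0).round(),*rect(cast(im,c,.003,s)))
print(p[60,300],hsv[60,300])
E
```

```text
4.8 [0.43361568 0.18675931 0.1816565 ] [-2.24375131e+00 -2.19834294e+00  1.10972424e-03] 0.5399871153471553
D [274. 399.] [248.3 -89.2] 1337.8 376.5 13.3
D [477. 348.] [645.9  30.5] 228.8 122.8 -0.8
D [626. 162.] [794.2 243.4] 417.5 109.8 -81.6
F [374. 399.] [508.7 -38.8] 421.5 23.7 -1.0
F [426. 353.] [546.8  29. ] 79.3 20.0 -81.1
F [215. 352.] [313.1  33.7] 78.9 19.6 78.8
F [ 12. 296.] [17.6 92.2] 57.7 44.2 -18.6
F [ 85. 257.] [168.1 151.7] 56.6 34.0 -2.5
F [602. 148.] [755.  265.1] 80.9 62.9 62.6
F [118.  93.] [235.2 318.9] 55.6 38.9 -6.9
[76 72 78] [140  20  78]
```

View pics/w2.png

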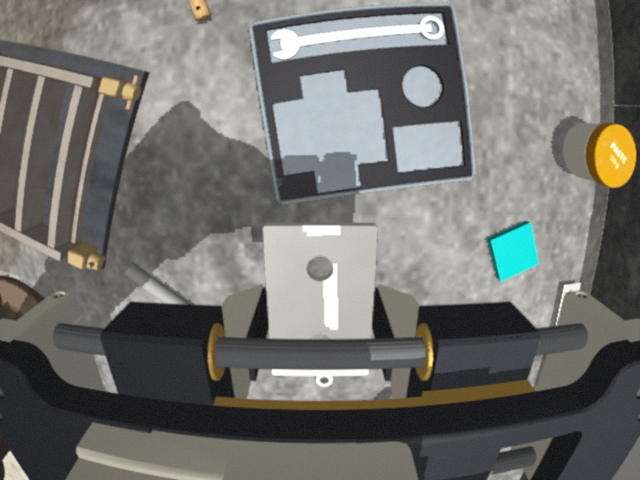

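```bash
python3 - <<'E'
from h import *;import pickle
s,im=pickle.load(open('w2.pkl','rb'))
print(*rect(cast(im,[(250,27),(452,7),(474,177),(280,202)],.012,s)))
print(cast(im,[(422,86)],.003,s)*1000,cast(im,[(393,127),(461,122),(464,165),(398,172)],.003,s).mean(0)*1000)
p=cv2.cvtColor(im['pixels'],cv2.COLOR_RGB2HSV)
m=(p[...,2]>95);m[:15]=0
for q in((422,86),(430,145)):
    n,l,st,c=cv2.connectedComponentsWithStats(m.astype(np.uint8));k=l[q[1],q[0]];print(st[k],c[k],*rect(cast(im,np.argwhere(l==k)[:,::-1],.003,s)))
# plate held: bright far edge & sides
print(cast(im,[(264,225),(376,225)],.1856,s)*1000)
for cen,a in(((475.9,293.5),7.2),):
    r=np.radians(a);M=np.array([[np.cos(r),-np.sin(r)],[np.sin(r),np.cos(r)]])
    for o in((-36,-26),(52,6),(52,-50)):print(o,cen+M@o)
E
```

```text
[477.3 295.1] 184.6 162.2 7.1
[[528.82268324 309.02132135]] [536.66839494 252.94499544]
[ 402   66   40   42 1286] [421.18506998  86.08475894] [528.2 309.1] 37.7 37.6 -43.8
[ 392  121   71   52 3120] [427.35160256 145.83301282] [535.3 253.2] 66.8 43.5 7.4
[[410.24359271 227.91737516]
 [458.90910768 226.95016161]]
(-36, -26) [443.44253483 263.19302136]
(52, 6) [526.73796507 305.97001635]
(52, -50) [533.75662615 250.41159308]
```

Emit:
drive_tool(targets=[[0,0,1.7,0,0.3,0,0.4],[0,0,3.4,0.1,0.6,0,0.4],[0,0,5,0.1,0.9,0,0.4],[0,0,6.7,0.2,1.2,0,0.4],[0,0,8.4,0.2,1.5,0,0.4]])

```text
clock: 5.35
position: [0.443, 0.2446, 0.1815]
ee_rot: [1.306, 2.857, -0.002]
force: [0.5, 0.5, -2.2]
width: 0.539
gripper_force: 25.0
```

Emit:
drive_tool(targets=[[0,0,1.7,0,0.1,-0.3,0.4],[0,0,3.4,0,0.2,-0.6,0.4],[0,0,5,0,0.3,-0.9,0.4],[0,0,6.7,0,0.4,-1.2,0.4],[0,0,8.4,0.08,0.48,-1.5,0.4]])

```text
clock: 5.85
position: [0.4456, 0.2636, 0.121]
ee_rot: [-0.193, -3.135, 0.002]
force: [0.4, 0.3, -0.6]
width: 0.536
gripper_force: 25.0
```

Emit:
drive_tool(targets=[[0,0,1.5,0,0,-0.5,0.4],[0,0,2.87,0,0,-1,0.4],[0,0,2.87,0,0,-1.5,0.4],[0,0,2.87,0,0,-1.5,0.4],[0,0,2.87,0,0,-1.5,0.4]])

```text
clock: 6.35
position: [0.4456, 0.2643, 0.0619]
ee_rot: [0.19, -3.135, 0.001]
force: [0.3, 0.7, -1.9]
width: 0.537
gripper_force: 25.0
```

```bash
python3 - <<'E'
from h import *
from cell import arm
s=arm.observe();print(s['clock'],s['position'],go(444.9,266,5.5,97.2,s))
E
```

```text
6.35 [0.44559046 0.26425003 0.06193138] [ 0.01 -0.01  0.05 -0.02  0.04 -1.41]
```

Emit:
drive_tool(targets=[[0,0,0,0,0.04,-0.5,0.4],[0,0,0,0,0.04,-1,0.4],[0,0,0,0,0.04,-1.25,0.4],[0,0,0,0,0.04,-1.4,0.4],[0,0,0,0,0.04,-1.4,0.4]])

```text
clock: 6.85
position: [0.4456, 0.2668, 0.0061]
ee_rot: [-0.192, 3.136, -0.0]
force: [-0.6, 0.1, -2.0]
width: 0.535
gripper_force: 25.0
```

Emit:
drive_tool(targets=[[0,0,0,0,0,0,0.6],[0,0,0,0,0,0,0.62],[0,0,0,0,0,0,0.62],[0,0,0,0,0,0,0.62]])

```text
clock: 7.25
position: [0.4457, 0.2671, 0.0064]
ee_rot: [-0.192, 3.135, 0.001]
force: [0.4, -0.5, 0.5]
width: 0.621
gripper_force: 0.0
```

Emit:
drive_tool(targets=[[0,0,0,0,0,0.4,0.62],[0,0,0,0,0,1,0.62],[0,0,0,0,0,2.2,0.8],[0,0,0,0,0,3.4,1],[0,0,0,0,0,4.5,1]])

```text
clock: 7.75
position: [0.4448, 0.2674, 0.1892]
ee_rot: [-0.195, 3.135, 0.001]
force: [0.6, -0.5, 0.5]
width: 0.831
gripper_force: 0.0
```

```bash
python3 - <<'E'
from h import *;import pickle
from cell import arm
s=arm.observe();im=arm.get_image('side');print(s['clock'],s['position'],s['ee_rot'])
w=arm.get_image('wrist');pickle.dump((s,w,im),open('w3.pkl','wb'))
a=cv2.resize(im['pixels'][130:260,110:280],None,fx=3,fy=3)
b=w['pixels'];b=cv2.resize(b,(533,400));o=np.zeros((400,533+510-0,3),np.uint8)
o=np.zeros((590,510,3),np.uint8);o[:390]=a;cv2.imwrite('pics/c3.png',a[:,:,::-1])
# bolt location by two views
d=pickle.load(open('d0.pkl','rb'))
def ray(im,px):
    A=cast(im,[px],0)[0];B=cast(im,[px],.1)[0];return np.r_[A,0],np.r_[B,.1]
for z in(.0,.008,.058):print(z,cast(d['side'],[(357,219),(358,203)],z)*1000)
s1,i1=pickle.load(open('w1.pkl','rb'))
for z in(0,.008,.058):print(z,cast(i1,[(507,214),(527,226)],z,s1)*1000)
p=i1['pixels'][195:245,485:545];cv2.imwrite('pics/bolt.png',cv2.resize(p[:,:,::-1],None,fx=8,fy=8,interpolation=2))
E
```

```text
7.75 [0.44475129 0.26736921 0.18922105] [-1.94732307e-01  3.13531302e+00  1.43041384e-03]
0.0 [[653.69178871  -1.98045853]
 [683.85907394  20.17600217]]
0.008 [[649.6409088   -4.58470109]
 [679.50976948  17.3525807 ]]
0.058 [[ 6.24322909e+02 -2.08612171e+01]
 [ 6.52326617e+02 -2.93803436e-01]]
0 [[657.14637326   2.14784069]
 [690.38496107 -14.86350042]]
0.008 [[652.73455463   4.16692503]
 [685.34820937 -12.5245785 ]]
0.058 [[625.1606882   16.78620215]
 [653.86851126   2.09368353]]
```

View pics/c3.png

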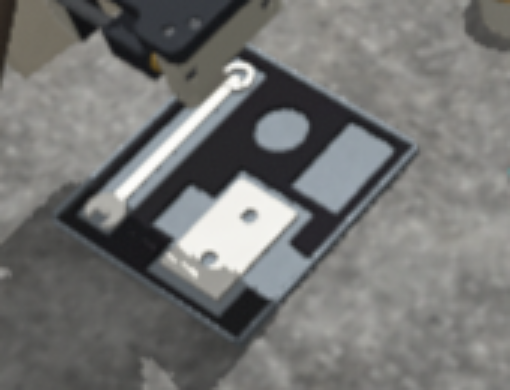

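View pics/bolt.png

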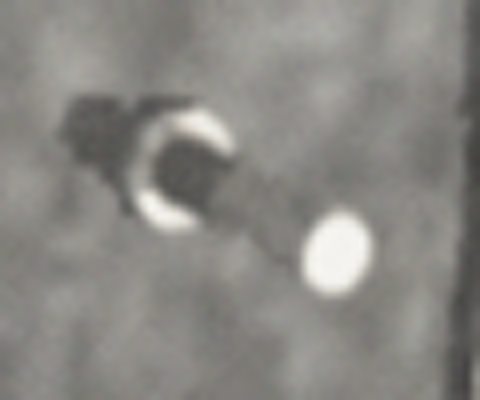

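Emit:
drive_tool(targets=[[0,0,0,0.7,-0.9,0,1],[0,0,0,1.4,-1.8,0,1],[0,0,0,2.1,-2.7,0,1],[0,0,0,2.8,-3.6,0,1],[0,0,0,3.5,-4.5,0,1]])

```text
clock: 8.35
position: [0.586, 0.0852, 0.1867]
ee_rot: [-0.193, 3.136, 0.0]
force: [0.7, 0.3, -0.2]
width: 0.999
gripper_force: 0.0
```

Emit:
drive_tool(targets=[[0,0,0,0.6,-0.7,0,1],[0,0,0,1.2,-1.4,0,1],[0,0,0,1.73,-2.15,-0.5,1],[0,0,0,1.73,-2.15,-1.5,1],[0,0,0,1.73,-2.15,-1.5,1]])

```text
clock: 8.85
position: [0.652, -0.0015, 0.1214]
ee_rot: [0.189, -3.128, 0.001]
force: [-0.4, -0.2, -0.2]
width: 0.997
gripper_force: 0.0
```

```bash
python3 - <<'E'
from h import *;import pickle
from cell import arm
s=arm.observe();im=arm.get_image('wrist');sd=arm.get_image('side');pickle.dump((s,im,sd),open('w4.pkl','wb'));print(s['clock'],s['position'],go(654,1.5,20,97.2,s))
p=im['pixels'];cv2.imwrite('pics/w4.png',p[:,:,::-1])
hsv=cv2.cvtColor(p,cv2.COLOR_RGB2HSV)
for c in blobs((hsv[...,2]>185)&(hsv[...,1]<40),30,30000):
    print('W',c.mean(0).round(),*rect(cast(im,c,.058,s)),*rect(cast(im,c,.008,s)))
E
```

```text
8.85 [ 0.65199433 -0.0014813   0.12140056] [ 0.01 -0.09  0.05  0.05  0.07 -2.54]
W [ 84. 454.] [ 913.3 -231.1] 23.9 21.2 -81.6 [ 989.8 -280.5] 29.2 25.9 -81.6
W [319. 324.] [700.5   6.9] 137.2 22.0 -88.3 [729.2  11. ] 168.0 26.9 -88.3
W [342. 296.] [675.6  16.3] 5.7 4.1 60.8 [698.7  22.4] 6.9 5.0 60.8
W [133. 298.] [ 704.2 -134.3] 77.0 21.1 -88.2 [ 733.8 -162. ] 94.3 25.8 -88.2
W [388. 294.] [672.8  45.7] 23.4 22.9 -56.3 [695.3  58.5] 28.6 28.0 -56.3
W [346. 271.] [657.4  16.2] 13.2 7.1 8.6 [676.4  22.3] 16.2 8.8 8.6
W [419. 263.] [646.2  63.9] 6.2 6.2 11.9 [662.8  80.7] 7.6 7.6 11.9
W [383. 263.] [648.6  39.9] 19.7 8.3 -62.7 [665.7  51.3] 24.1 10.2 -62.7
W [324. 264.] [654.5   1.9] 10.9 10.6 38.7 [672.9   4.8] 13.3 13.0 38.7
W [432. 249.] [636.4  70.7] 8.3 7.6 34.1 [650.8  89.1] 10.2 9.3 34.1
W [334. 242.] [638.9   5.9] 8.5 1.9 7.5 [653.8   9.7] 10.4 2.3 7.5
W [454. 246.] [631.6  88.3] 17.8 16.4 -20.0 [644.9 110.6] 21.8 20.0 -20.0
W [316. 239.] [638.7  -5.4] 16.8 7.4 -15.6 [653.5  -4.2] 20.6 9.1 -15.6
W [182. 221.] [637.4 -93. ] 25.1 8.3 -78.8 [ 651.9 -111.4] 30.7 10.1 -78.8
W [543.
[... 656 characters left out ...]
 -113.5] 18.6 12.6 2.2 [ 557.1 -136.4] 22.7 15.5 2.2
W [ 1. 90.] [ 546.8 -263.7] 16.4 4.0 7.2 [ 541.1 -320.4] 20.1 4.9 7.2
W [204.  84.] [549.  -84.6] 7.1 6.3 -29.2 [ 543.8 -101.1] 8.7 7.7 -29.2
W [109.  85.] [ 549.7 -154. ] 12.7 8.8 89.3 [ 544.7 -186. ] 15.5 10.8 89.3
W [411.  96.] [542.5  40.4] 23.6 15.3 -18.7 [535.8  52. ] 28.9 18.7 -18.7
W [157.  65.] [ 537.5 -118.1] 6.5 3.6 7.6 [ 529.7 -142.2] 8.0 4.3 7.6
W [40. 70.] [ 535.1 -219.4] 20.3 5.4 -10.3 [ 526.7 -266.1] 24.9 6.6 -10.3
W [255.  67.] [538.  -53.4] 31.6 6.4 35.3 [530.3 -62.9] 38.7 7.9 35.3
W [626.  61.] [468.  214.1] 66.8 34.0 6.3 [444.6 264.5] 81.8 41.6 6.3
W [51. 24.] [ 501.6 -214. ] 38.9 9.7 -9.3 [ 485.7 -259.5] 47.6 11.8 -9.3
```

View pics/w4.png

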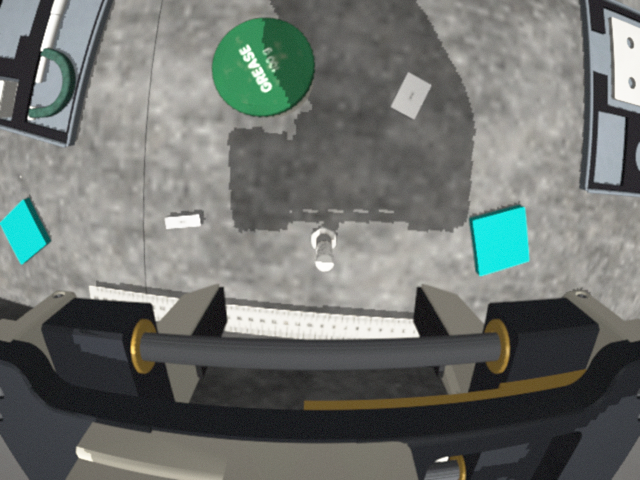

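Emit:
drive_tool(targets=[[0,0,0,0.06,0.08,0,1],[0,0,0,0.06,0.08,-0.7,1],[0,0,0,0.06,0.08,-1.4,1],[0,0,0,0.06,0.08,-2,1],[0,0,0,0.06,0.08,-2.5,1]], force=15)

```text
clock: 9.45
position: [0.6578, 0.0053, 0.0268]
ee_rot: [-0.195, 3.133, 0.0]
force: [-0.1, 0.1, 0.4]
width: 1.001
gripper_force: 0.0
```

Emit:
drive_tool(targets=[[0,0,0,0,0,0,0.9],[0,0,0,0,0,0,0.4],[0,0,0,0,0,0,0.3],[0,0,0,0,0,0,0.25],[0,0,0,0,0,0,0.2]])

```text
clock: 9.95
position: [0.6576, 0.0042, 0.0269]
ee_rot: [-0.192, 3.134, -0.0]
force: [-0.7, 0.1, -0.3]
width: 0.616
gripper_force: 0.0
```

Emit:
drive_tool(targets=[[0,0,0,0,0,0,0.2],[0,0,0,0,0,0,0.1],[0,0,0,0,0,0,0.05],[0,0,0,0,0,0,0.05],[0,0,0,0,0,0,0.05]])

```text
clock: 10.45
position: [0.657, 0.0041, 0.0259]
ee_rot: [0.193, -3.136, -0.0]
force: [-0.7, 0.6, -0.7]
width: 0.179
gripper_force: 0.1
```

Emit:
drive_tool(targets=[[0,0,0,0,0,0,0.05],[0,0,0,0,0,0,0.05],[0,0,0,0,0,0,0.05]])

```text
clock: 10.75
position: [0.657, 0.0041, 0.0259]
ee_rot: [0.193, -3.136, -0.0]
force: [-0.5, -0.1, 0.3]
width: 0.125
gripper_force: 15.0
```

```bash
python3 - <<'E'
from h import *
from cell import arm
s=arm.observe();print(s['clock'],s['position'],s['width'],s['gripper_force'],go(528.2,309.1,150,97.2,s))
E
```

```text
10.75 [0.65704566 0.00410076 0.0258872 ] 0.12459340593692902 14.999990500509739 [-0.   -0.    0.03 -3.22  7.62  3.1 ]
```

Emit:
drive_tool(targets=[[0,0,0,0,0,0.6,0.05],[0,0,0,0,0,1.6,0.05],[0,0,0,0,0,2.4,0.05],[0,0,0,-0.4,1,2.8,0.05],[0,0,0,-0.8,2,2.8,0.05]])

```text
clock: 11.25
position: [0.6264, 0.0846, 0.1407]
ee_rot: [-0.187, 3.132, 0.001]
force: [-0.3, 0.9, -1.1]
width: 0.12
gripper_force: 15.0
```

Emit:
drive_tool(targets=[[0,0,0,-0.4,1,0,0.05],[0,0,0,-0.8,2,0,0.05],[0,0,0,-1.2,3,0,0.05],[0,0,0,-1.6,4,0,0.05],[0,0,0,-2,4.8,0,0.05]])

```text
clock: 11.75
position: [0.5438, 0.2786, 0.1382]
ee_rot: [-0.195, 3.135, 0.001]
force: [-0.0, 0.2, -0.8]
width: 0.123
gripper_force: 15.0
```

Emit:
drive_tool(targets=[[0,0,0,-0.36,0.82,0,0.05],[0,0,0,-0.36,0.82,0,0.05],[0,0,0,-0.36,0.82,0,0.05],[0,0,0,-0.36,0.82,0,0.05]])

```text
clock: 12.15
position: [0.5313, 0.3078, 0.1376]
ee_rot: [0.191, -3.136, 0.002]
force: [-0.0, 0.4, 0.7]
width: 0.124
gripper_force: 15.0
```

```bash
python3 - <<'E'
from h import *
from cell import arm
import pickle
s=arm.observe();print(s['clock'],s['position'],s['width'],s['gripper_force'],go(530.6,309.1,30,97.2,s))
im=arm.get_image('wrist');sd=arm.get_image('side');pickle.dump((s,im,sd),open('w5.pkl','wb'))
a=cv2.resize(im['pixels'],(400,300));b=cv2.resize(sd['pixels'][110:260,110:310],(400,300));cv2.imwrite('pics/w5.png',np.hstack([a,b])[:,:,::-1])
E
```

```text
12.15 [0.53125692 0.30782007 0.137624  ] 0.12352339609374173 14.999777879565954 [ 0.01  0.    0.05 -0.02  0.03 -2.69]
```

View pics/w5.png

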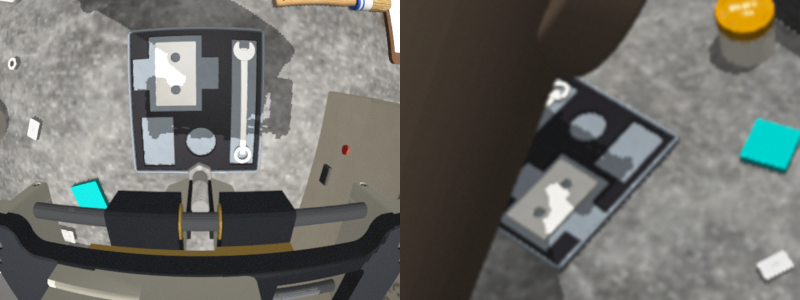

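Emit:
drive_tool(targets=[[0,0,0,-0.02,0.03,-0.8,0.05],[0,0,0,-0.02,0.03,-1.6,0.05],[0,0,0,-0.02,0.03,-2.3,0.05],[0,0,0,-0.02,0.03,-2.6,0.05],[0,0,0,-0.02,0.03,-2.68,0.05]])

```text
clock: 12.75
position: [0.5298, 0.3089, 0.0295]
ee_rot: [0.191, -3.134, 0.002]
force: [0.8, -0.8, -1.3]
width: 0.126
gripper_force: 15.0
```

Emit:
drive_tool(targets=[[0,0,0,0,0,0,0.05],[0,0,0,0,0,0,0.05]])

```text
clock: 12.95
position: [0.5306, 0.3107, 0.0322]
ee_rot: [-0.192, 3.134, 0.002]
force: [0.2, -0.2, -0.2]
width: 0.125
gripper_force: 15.0
```

Emit:
drive_tool(targets=[[0,0,0,0,-0.03,-0.04,0.05],[0,0,0,0,-0.03,-0.07,0.05],[0,0,0,0,-0.03,-0.07,0.05],[0,0,0,0,-0.03,-0.07,0.05]])

```text
clock: 13.35
position: [0.5304, 0.309, 0.0288]
ee_rot: [-0.192, 3.134, 0.0]
force: [0.3, -0.8, 5.6]
width: 0.124
gripper_force: 15.0
```

Emit:
drive_tool(targets=[[0,0,0,0,0,0.01,0.16],[0,0,0,0,0,0.01,0.2],[0,0,0,0,0,0.01,0.25],[0,0,0,0,0,0.01,0.35],[0,0,0,0,0,0.01,0.35]])

```text
clock: 13.85
position: [0.5298, 0.3089, 0.0282]
ee_rot: [0.193, -3.136, 0.0]
force: [0.3, 0.5, 0.3]
width: 0.339
gripper_force: 0.0
```

Emit:
drive_tool(targets=[[0,0,0,0,0,0.4,0.35],[0,0,0,0,0,1,0.35],[0,0,0,0,0,2,0.35],[0,0,0,0,0,3,0.6],[0,0,0,0,0,4,1]])

```text
clock: 14.35
position: [0.5294, 0.3092, 0.1911]
ee_rot: [-0.194, 3.135, 0.001]
force: [1.0, 0.0, 0.1]
width: 0.476
gripper_force: 0.0
```

```bash
python3 - <<'E'
from h import *
from cell import arm
import pickle
s=arm.observe();print(s['clock'],s['position'],s['width'],go(434.3,2.5,120,0,s))
s1,w=pickle.load(open('w1.pkl','rb'))
a=cv2.resize(w['pixels'][201:241,315:355],(400,400),interpolation=cv2.INTER_CUBIC)
sd=arm.get_image('side');b=cv2.resize(sd['pixels'][110:260,110:310],(400,400));cv2.imwrite('pics/w6.png',np.hstack([a,b])[:,:,::-1])
E
```

```text
14.35 [0.5293937  0.30915072 0.19113573] 0.47605631686398925 [-1.000e-02  1.000e-02 -1.942e+01 -2.380e+00 -7.670e+00 -1.780e+00]
```

View pics/w6.png

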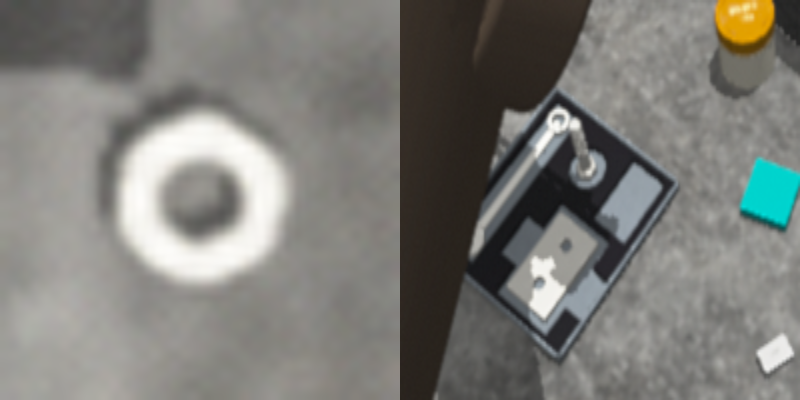

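Emit:
drive_tool(targets=[[0,0,-1.7,-0.2,-0.5,0,1],[0,0,-3.4,-0.4,-1.3,0,1],[0,0,-5.1,-0.7,-2.3,0,1],[0,0,-6.8,-1,-3.3,0,1],[0,0,-8.5,-1.3,-4.3,0,1]])

```text
clock: 14.9
position: [0.4771, 0.1359, 0.1891]
ee_rot: [0.965, 2.989, 0.001]
force: [-0.0, 0.1, 1.0]
width: 0.95
gripper_force: 0.0
```

Emit:
drive_tool(targets=[[0,0,-1.7,-0.2,-0.7,-0.3,1],[0,0,-3.4,-0.5,-1.5,-0.6,1],[0,0,-5.1,-0.8,-2.3,-0.9,1],[0,0,-6.8,-1,-3,-1.2,1],[0,0,-8.5,-1.1,-3.4,-1.5,1]])

```text
clock: 15.4
position: [0.433, -0.0013, 0.1286]
ee_rot: [1.985, 2.433, -0.001]
force: [0.3, 0.5, 0.1]
width: 1.002
gripper_force: 0.0
```

Emit:
drive_tool(targets=[[0,0,-1.6,0,0,-0.2,1],[0,0,-2.4,0,0,-0.2,1],[0,0,-2.4,0,0,-0.2,1],[0,0,-2.4,0,0,-0.2,1]])

```text
clock: 15.8
position: [0.4341, 0.0013, 0.121]
ee_rot: [2.217, 2.225, 0.001]
force: [0.3, -0.4, 0.5]
width: 1.002
gripper_force: 0.0
```

```bash
cat > nut.py <<'E'
from h import *
from cell import arm
import pickle
s=arm.observe();im=arm.get_image('wrist');print(s['clock'],s['position'],s['ee_rot'])
p=im['pixels'];cv2.imwrite('pics/w7.png',p[:,:,::-1]);hsv=cv2.cvtColor(p,cv2.COLOR_RGB2HSV)
for c in blobs((hsv[...,2]>150)&(hsv[...,1]<40),100,5000):
    w=cast(im,c,.01,s);r=rect(w)
    if not(14<r[1]<30 and 14<r[2]<30):continue
    h=cv2.convexHull((w*1000).astype(np.float32)).reshape(-1,2)
    m=cv2.moments(h);ce=np.array([m['m10'],m['m01']])/m['m00']
    q=w*1000-ce;th=np.arctan2(q[:,1],q[:,0]);R_=np.hypot(*q.T)
    t=np.linspace(-np.pi,np.pi,360);rr=np.interp(t,np.sort(th),R_[np.argsort(th)],period=2*np.pi)
    z=(rr*np.exp(-6j*t)).mean();print(c.mean(0).round(),ce.round(1),r[1:],'corner at',-np.degrees(-np.angle(z))/6,'mod60 amp',abs(z))
    print(go(ce[0],ce[1],5,0,s))
E
python3 nut.py
```

```text
15.8 [0.43412335 0.00130953 0.12095898] [2.21679241e+00 2.22495520e+00 9.47894789e-04]
[495. 281.] [585.1 -37.2] (25.7, 18.7, -61.7) corner at -17.306644237271616 mod60 amp 0.1507912567473843
[ 0.    0.01 -0.04  3.78 -0.96 -2.9 ]
[319. 234.] [433.7   4.2] (19.2, 17.5, -45.6) corner at -16.30260016062363 mod60 amp 0.1417174748580083
[ 0.    0.01 -0.04 -0.01  0.07 -2.9 ]
[372. 138.] [470.8  76.9] (27.8, 16.9, -58.8) corner at 21.354784193647006 mod60 amp 0.31986407551906465
[ 0.    0.01 -0.04  0.92  1.89 -2.9 ]
```

```bash
python3 - <<'E'
import cv2
a=cv2.imread('pics/w7.png')[204:264,289:349]
cv2.imwrite('pics/w7c.png',cv2.resize(a,(480,480),interpolation=2))
E
```

```text
(no output)
```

View pics/w7c.png

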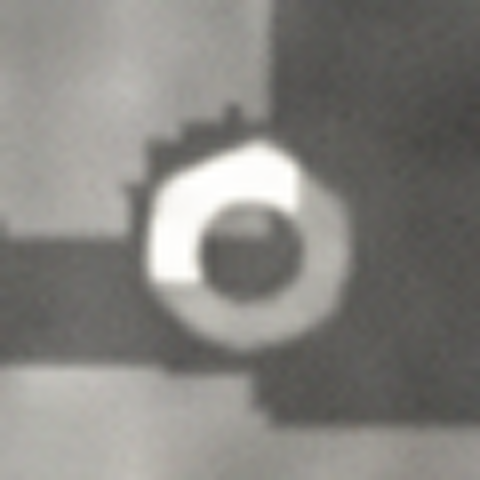

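Emit:
drive_tool(targets=[[0,0,-1.16,0,0.05,-0.5,1],[0,0,-1.16,0,0.05,-1.3,1],[0,0,-1.16,0,0.05,-2,1],[0,0,-1.16,0,0.05,-2.6,1],[0,0,-1.16,0,0.05,-2.9,0.8]], force=15)

```text
clock: 16.35
position: [0.4332, 0.0032, 0.003]
ee_rot: [-2.327, -2.108, 0.002]
force: [-0.8, -0.5, -0.6]
width: 0.95
gripper_force: 0.0
```

Emit:
drive_tool(targets=[[0,0,0,0,0,0,0.4],[0,0,0,0,0,0,0.4],[0,0,0,0,0,0,0.4],[0,0,0,0,0,0,0.1],[0,0,0,0,0,0,0.1]])

```text
clock: 16.85
position: [0.4344, 0.0028, 0.005]
ee_rot: [2.33, 2.106, 0.002]
force: [-0.2, -0.5, -0.5]
width: 0.53
gripper_force: 0.0
```

Emit:
drive_tool(targets=[[0,0,0,0,0,0,0.1],[0,0,0,0,0,0,0.1],[0,0,0,0,0,0,0.1],[0,0,0,0,0,0,0.1],[0,0,0,0,0,0,0.1]])

```text
clock: 17.35
position: [0.4339, 0.0029, 0.0043]
ee_rot: [2.33, 2.107, -0.0]
force: [-0.3, 0.1, 1.7]
width: 0.197
gripper_force: 15.0
```

Emit:
drive_tool(targets=[[0,0,0,0,0,0.7,0.1],[0,0,0,0,0,1.7,0.1],[0,0,1,0.2,0.6,2.6,0.1],[0,0,1.6,0.6,1.6,3.2,0.1],[0,0,2.6,1,2.6,3.2,0.1]])

```text
clock: 17.85
position: [0.4762, 0.108, 0.1358]
ee_rot: [2.075, 2.354, 0.006]
force: [0.6, -0.2, -0.6]
width: 0.201
gripper_force: 15.0
```

Emit:
drive_tool(targets=[[0,0,0,0.4,1,0,0.1],[0,0,0,0.8,2,0,0.1],[0,0,0,1.2,3,0,0.1],[0,0,0,1.53,3.66,0,0.1],[0,0,0,1.53,3.66,0,0.1]])

```text
clock: 18.35
position: [0.5353, 0.2583, 0.1323]
ee_rot: [-2.071, -2.36, -0.004]
force: [-0.7, -0.6, -0.1]
width: 0.199
gripper_force: 15.0
```

Emit:
drive_tool(targets=[[0,0,0,0,0,-0.5,0.1],[0,0,0,0,0,-1,0.1],[0,0,0,0,0,-1.5,0.1],[0,0,0,0,0,-1.5,0.1],[0,0,0,0,0,-1.5,0.1]])

```text
clock: 18.85
position: [0.5348, 0.2526, 0.0725]
ee_rot: [-2.077, -2.357, 0.002]
force: [0.6, -0.8, -0.1]
width: 0.202
gripper_force: 15.0
```

```bash
python3 - <<'E'
from h import *
from cell import arm
s=arm.observe();print(s['clock'],s['position'],s['width'],s['gripper_force'],go(535.3,253.2,8,7.2,s))
E
```

```text
18.85 [0.53478144 0.25263604 0.07245539] 0.20182603652526646 14.99719807645306 [ 0.01 -0.01 -0.    0.01  0.01 -1.61]
```

Emit:
drive_tool(targets=[[0,0,0,0.01,0.01,-0.7,0.1],[0,0,0,0.01,0.01,-1.3,0.1],[0,0,0,0.01,0.01,-1.55,0.1],[0,0,0,0.01,0.01,-1.61,0.1],[0,0,0,0.01,0.01,-1.61,0.1]])

```text
clock: 19.35
position: [0.5359, 0.254, 0.0089]
ee_rot: [2.077, 2.357, 0.001]
force: [0.5, -0.7, 0.0]
width: 0.198
gripper_force: 15.0
```

Emit:
drive_tool(targets=[[0,0,0,0,0,0,0.24],[0,0,0,0,0,0,0.28],[0,0,0,0,0,0,0.28],[0,0,0,0,0,0,0.28]])

```text
clock: 19.75
position: [0.5357, 0.2538, 0.0083]
ee_rot: [2.077, 2.357, 0.001]
force: [0.0, 0.3, -0.0]
width: 0.281
gripper_force: 0.0
```

Emit:
drive_tool(targets=[[0,0,0,0,0,0.4,0.28],[0,0,0,0,0,1,0.28],[0,0,0,0,0,2.2,0.4],[0,0,0,0,0,3.2,0.6],[0,0,0,0,0,4,1]])

```text
clock: 20.25
position: [0.5356, 0.2544, 0.1718]
ee_rot: [2.076, 2.357, 0.004]
force: [0.9, -0.8, -0.3]
width: 0.491
gripper_force: 0.0
```

```bash
python3 - <<'E'
from h import *
from cell import arm
s=arm.observe();sd=arm.get_image('side');cv2.imwrite('pics/w8.png',cv2.resize(sd['pixels'][110:370,110:410],(600,520))[:,:,::-1])
print(s['clock'],s['position'],s['width'],go(425.5,-105,100,7.9,s))
E
```

```text
20.25 [0.53558007 0.25444278 0.17181388] 0.49119705753305454 [-0.02  0.02  0.13 -2.75 -8.99 -1.8 ]
```

View pics/w8.png

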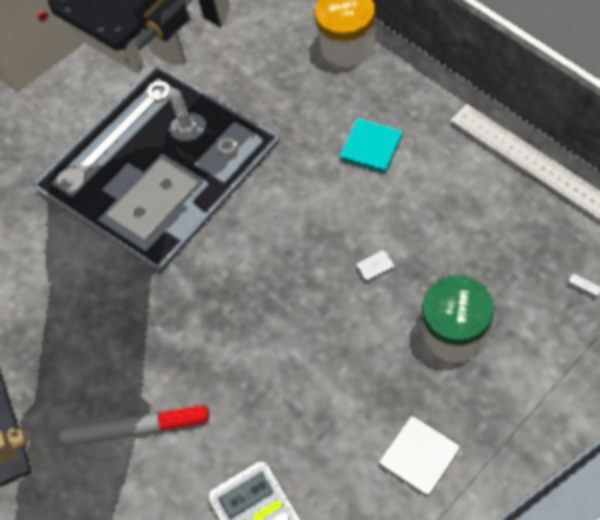

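Emit:
drive_tool(targets=[[0,0,0.13,-0.3,-1,0,1],[0,0,0.13,-0.6,-2,0,1],[0,0,0.13,-0.9,-3,0,1],[0,0,0.13,-1.2,-4,0,1],[0,0,0.13,-1.5,-5,0,1]], force=25)

```text
clock: 20.8
position: [0.4747, 0.0524, 0.1687]
ee_rot: [2.062, 2.369, 0.0]
force: [0.6, 0.3, -0.2]
width: 0.962
gripper_force: 0.0
```

Emit:
drive_tool(targets=[[0,0,0,-0.3,-1,0,1],[0,0,0,-0.6,-2,0,1],[0,0,0,-0.9,-3,-0.5,1],[0,0,0,-1.25,-3.99,-1.2,1],[0,0,0,-1.25,-3.99,-2,1]])

```text
clock: 21.3
position: [0.4237, -0.1121, 0.088]
ee_rot: [2.072, 2.358, -0.004]
force: [0.9, -0.0, 0.8]
width: 1.001
gripper_force: 0.0
```

Emit:
drive_tool(targets=[[0,0,0,0,0,-0.5,1],[0,0,0,0,0,-0.8,1],[0,0,0,0,0,-0.8,1],[0,0,0,0,0,-0.8,1]])

```text
clock: 21.7
position: [0.4262, -0.1054, 0.0568]
ee_rot: [2.062, 2.369, 0.001]
force: [-1.3, -0.9, 0.6]
width: 1.001
gripper_force: 0.0
```

```bash
python3 - <<'E'
from h import *
from cell import arm
s=arm.observe();print(s['clock'],s['position'],s['width'],go(425.5,-105,4,7.9,s))
E
```

```text
21.7 [ 0.42615826 -0.1054113   0.05678323] 1.0010023019350005 [ 0.    0.01 -0.01 -0.02  0.01 -1.32]
```

Emit:
drive_tool(targets=[[0,0,0,-0.02,0.01,-0.7,1],[0,0,0,-0.02,0.01,-1.2,1],[0,0,0,-0.02,0.01,-1.32,0.8],[0,0,0,-0.02,0.01,-1.32,0.4],[0,0,0,-0.02,0.01,-1.32,0.4]])

```text
clock: 22.2
position: [0.4256, -0.1054, 0.0043]
ee_rot: [2.062, 2.368, 0.001]
force: [0.6, -0.8, -0.5]
width: 0.786
gripper_force: 0.0
```

Emit:
drive_tool(targets=[[0,0,0,0,0,0,0.4],[0,0,0,0,0,0,0.4],[0,0,0,0,0,0,0.4],[0,0,0,0,0,0,0.4],[0,0,0,0,0,0,0.4]])

```text
clock: 22.7
position: [0.4251, -0.1056, 0.0036]
ee_rot: [2.063, 2.368, 0.0]
force: [-1.2, -0.4, 7.2]
width: 0.541
gripper_force: 25.0
```

```bash
python3 - <<'E'
from h import *
from cell import arm
s=arm.observe();print(s['clock'],s['position'],s['width'],s['gripper_force'])
r=np.radians(-11.4);c=np.array([488.9,-289])+np.array([[np.cos(r),-np.sin(r)],[np.sin(r),np.cos(r)]])@(-30,-34)
print(c,go(*c,7.5,-11.4,s))
E
```

```text
22.7 [ 0.42508806 -0.105641    0.00362193] 0.5406167651837741 25.001482665538788
[ 452.77151519 -316.39949973] [ 0.01  0.01 -3.85  0.69 -5.27  0.1 ]
```

Emit:
drive_tool(targets=[[0,0,0,0,0,0.6,0.4],[0,0,0,0,0,1.6,0.4],[0,0,-1,0.1,-0.5,2.5,0.4],[0,0,-2.4,0.3,-1.4,3,0.4],[0,0,-3.85,0.4,-2.4,3,0.4]])

```text
clock: 23.2
position: [0.443, -0.2023, 0.1264]
ee_rot: [2.43, 1.984, 0.005]
force: [1.3, -0.0, -2.3]
width: 0.538
gripper_force: 25.0
```

```bash
python3 - <<'E'
from h import *;import pickle
d=pickle.load(open('d0.pkl','rb'))
for n,q in(('side',(430,410)),('scene',(465,360))):
    im=d[n];h=cv2.cvtColor(im['pixels'],cv2.COLOR_RGB2HSV);m=(h[...,2]>75).astype(np.uint8)
    k,l,st,c=cv2.connectedComponentsWithStats(m,connectivity=4);j=l[q[1],q[0]]
    w=cast(im,np.argwhere(l==j)[:,::-1],.003)*1000;print(n,st[j],w.mean(0),rect(w/1000))
for n,q in(('side',(180,220)),('side',(204,174)),('side',(225,180))):
    im=d[n];h=cv2.cvtColor(im['pixels'],cv2.COLOR_RGB2HSV);m=(h[...,2]>75).astype(np.uint8)
    k,l,st,c=cv2.connectedComponentsWithStats(m,connectivity=4);j=l[q[1],q[0]]
    w=cast(im,np.argwhere(l==j)[:,::-1],.003)*1000;print('t1',n,st[j],w.mean(0),rect(w/1000))
E
```

```text
side [ 395  380   68   64 2615] [ 451.47577499 -316.53933165] (array([ 452.6, -316.2]), 112.3, 68.3, -11.2)
scene [     0      0    640    480 235790] [1233.25267099  254.039444  ] (array([4012.5,  209.9]), 6343.2, 6137.4, -43.5)
t1 side [     0      0    640    480 265219] [624.39110999  62.80292635] (array([669.7, 131.6]), 1673.5, 1129.1, -49.1)
t1 side [194 166  19  15 217] [526.84301583 306.62551134] (array([526.9, 307.2]), 37.5, 35.7, -48.6)
t1 side [207 171  34  30 541] [533.65159999 251.14265263] (array([534.2, 251.2]), 66.1, 41.8, 7.1)
```

Emit:
drive_tool(targets=[[0,0,0,0.1,-1,0,0.4],[0,0,0,0.2,-2,0,0.4],[0,0,0,0.3,-2.86,-0.2,0.4],[0,0,0,0.3,-2.86,-1,0.4],[0,0,0,0.3,-2.86,-1.6,0.4]])

```text
clock: 23.7
position: [0.4518, -0.3173, 0.0576]
ee_rot: [-2.433, -1.987, 0.001]
force: [-0.1, 1.4, -1.6]
width: 0.534
gripper_force: 25.0
```

Emit:
drive_tool(targets=[[0,0,0,0,0,0,0.4],[0,0,0,0,0,0,0.4]])

```text
clock: 23.9
position: [0.4525, -0.3154, 0.0592]
ee_rot: [-2.429, -1.99, 0.0]
force: [0.4, 1.1, -2.2]
width: 0.54
gripper_force: 25.0
```

```bash
python3 - <<'E'
from h import *
from cell import arm
s=arm.observe();print(s['clock'],s['position'],s['width'],s['gripper_force'],go(453,-316,7.5,-11.4,s))
E
```

```text
23.9 [ 0.45245473 -0.31541811  0.05923459] 0.5397801346000342 24.999500513076782 [-0.01 -0.01 -0.01  0.01 -0.01 -1.29]
```

Emit:
drive_tool(targets=[[0,0,0,0.01,-0.01,-0.6,0.4],[0,0,0,0.01,-0.01,-1.1,0.4],[0,0,0,0.01,-0.01,-1.25,0.4],[0,0,0,0.01,-0.01,-1.3,0.4],[0,0,0,0.01,-0.01,-1.3,0.4]])

```text
clock: 24.4
position: [0.4538, -0.3165, 0.0083]
ee_rot: [2.429, 1.99, 0.001]
force: [-0.3, -0.5, -1.3]
width: 0.537
gripper_force: 25.0
```

Emit:
drive_tool(targets=[[0,0,0,0,0,0,0.6],[0,0,0,0,0,0,0.64],[0,0,0,0,0,0,0.64],[0,0,0,0,0,0,0.64]])

```text
clock: 24.8
position: [0.4533, -0.3165, 0.0075]
ee_rot: [2.43, 1.99, 0.0]
force: [0.3, 0.2, 0.2]
width: 0.639
gripper_force: 0.0
```

Emit:
drive_tool(targets=[[0,0,0,0,0,0.4,0.64],[0,0,0,0,0,1,0.64],[0,0,0,0,0,2.2,0.8],[0,0,0,0,0,3.2,1],[0,0,0,0,0,4,1]])

```text
clock: 25.3
position: [0.4536, -0.3163, 0.1698]
ee_rot: [2.429, 1.99, 0.001]
force: [-0.3, -0.5, 0.8]
width: 0.851
gripper_force: 0.0
```

```bash
python3 - <<'E'
from h import *;import pickle
from cell import arm
s=arm.observe();print(s['clock'],s['position'],s['width'],go(537,51,100,72.2,s),go(537,51,100,72.2-180,s))
E
```

```text
25.3 [ 0.453584   -0.31625537  0.1697508 ] 0.8510805337484663 [-1.000e-02  2.000e-02  1.671e+01  2.090e+00  9.180e+00 -1.740e+00] [ 2.000e-02  1.000e-02 -1.929e+01  2.090e+00  9.180e+00 -1.740e+00]
```

Emit:
drive_tool(targets=[[0,0,1.7,0.2,0.9,0,1],[0,0,3.4,0.4,1.8,0,1],[0,0,5.1,0.6,2.7,0,1],[0,0,6.8,0.8,3.6,0,1],[0,0,8.5,1,4.5,0,1]], force=15)

```text
clock: 25.8
position: [0.4931, -0.135, 0.1674]
ee_rot: [1.536, 2.74, -0.0]
force: [0.3, -0.1, 0.3]
width: 1.002
gripper_force: 0.0
```

Emit:
drive_tool(targets=[[0,0,1.7,0.2,0.9,0,1],[0,0,3.4,0.4,1.8,0,1],[0,0,5.1,0.6,2.7,0,1],[0,0,6.8,0.8,3.6,-0.2,1],[0,0,8.2,1,4.5,-0.5,1]])

```text
clock: 26.3
position: [0.5338, 0.045, 0.1476]
ee_rot: [0.48, 3.103, 0.0]
force: [-0.4, -1.1, 0.2]
width: 0.999
gripper_force: 0.0
```

Emit:
drive_tool(targets=[[0,0,0,0.1,0.18,-0.5,1],[0,0,0,0.1,0.18,-1,1],[0,0,0,0.1,0.18,-1,1],[0,0,0,0.1,0.18,-1,1]])

```text
clock: 26.7
position: [0.5369, 0.0508, 0.1074]
ee_rot: [-0.488, -3.103, 0.0]
force: [0.3, 0.7, 0.2]
width: 1.002
gripper_force: 0.0
```

```bash
python3 - <<'E'
from h import *;import pickle
from cell import arm
s=arm.observe();print(s['clock'],s['position'],go(537,51,4,72.4,s))
im=arm.get_image('wrist');pickle.dump((s,im),open('w9.pkl','wb'));hsv=cv2.cvtColor(im['pixels'],cv2.COLOR_RGB2HSV)
for v in(150,185,120):
  for c in blobs((hsv[...,2]>v)&(hsv[...,1]<40),200,9000):
    r=rect(cast(im,c,.009,s))
    if abs(r[0][0]-537)<40 and abs(r[0][1]-51)<40 and r[1]<50:print(v,*r)
sd=arm.get_image('side');h=cv2.cvtColor(sd['pixels'],cv2.COLOR_RGB2HSV)
for v in(150,185):
  for c in blobs((h[...,2]>v)&(h[...,1]<40),100,3000):
    r=rect(cast(sd,c,.013))
    if abs(r[0][0]-453)<40 and abs(r[0][1]+316)<40:print('sq',v,*r)
E
```

```text
26.7 [0.53688913 0.05077412 0.10738498] [ 0.   -0.01  0.05  0.    0.01 -2.58]
185 [539.1  53.8] 27.5 26.6 -18.5
sq 150 [ 449.9 -315.8] 107.8 63.9 -11.2
sq 185 [ 453.6 -316.8] 51.7 51.1 78.7
```

Emit:
drive_tool(targets=[[0,0,0.05,0,0,-0.8,1],[0,0,0.05,0,0,-1.6,1],[0,0,0.05,0,0,-2.3,1],[0,0,0.05,0,0,-2.58,0.8],[0,0,0.05,0,0,-2.58,0.4]])

```text
clock: 27.3
position: [0.5368, 0.0506, 0.0036]
ee_rot: [-0.482, -3.103, 0.001]
force: [0.0, -0.3, 0.2]
width: 0.878
gripper_force: 0.0
```

Emit:
drive_tool(targets=[[0,0,0,0,0,0,0.3],[0,0,0,0,0,0,0.3],[0,0,0,0,0,0,0.3],[0,0,0,0,0,0,0.15],[0,0,0,0,0,0,0.1]])

```text
clock: 27.8
position: [0.5373, 0.0508, 0.0044]
ee_rot: [0.481, 3.104, 0.0]
force: [0.6, 0.6, -0.4]
width: 0.44
gripper_force: 0.0
```

Emit:
drive_tool(targets=[[0,0,0,0,0,0,0.1],[0,0,0,0,0,0,0.1],[0,0,0,0,0,0,0.1],[0,0,0,0,0,0,0.1],[0,0,0,0,0,0,0.1]])

```text
clock: 28.3
position: [0.537, 0.0509, 0.0039]
ee_rot: [-0.481, -3.105, -0.0]
force: [-0.5, -0.0, 0.8]
width: 0.217
gripper_force: 15.0
```

Emit:
drive_tool(targets=[[0,0,0,0,0,0.6,0.1],[0,0,0,0,0,1.6,0.1],[0,0,0,0,0,2.6,0.1],[0,0,0,0,0,3.6,0.1],[0,0,0,0,0,4,0.1]])

```text
clock: 28.8
position: [0.5383, 0.0518, 0.1675]
ee_rot: [0.48, 3.101, 0.002]
force: [0.1, 0.1, -1.2]
width: 0.216
gripper_force: 15.0
```

```bash
python3 - <<'E'
from h import *;import pickle
from cell import arm
s=arm.observe();print(s['clock'],s['position'],s['width'],s['gripper_force'],go(453.4,-316.5,17.5,78.6,s))
im=arm.get_image('wrist');pickle.dump((s,im),open('w10.pkl','wb'));hsv=cv2.cvtColor(im['pixels'],cv2.COLOR_RGB2HSV)
cv2.imwrite('pics/w10.png',im['pixels'][:,:,::-1])
z=s['position'][2]+.005
for v in(130,170):
  for c in blobs((hsv[...,2]>v)&(hsv[...,1]<40),50,9000):
    r=rect(cast(im,c,z,s))
    if np.hypot(*(r[0]-s['position'][:2]*1000))<40:print(v,c.mean(0),*r)
E
```

```text
28.8 [0.53832873 0.05182114 0.16747006] 0.21559489332860227 14.961370825767517 [-0.01  0.05  1.24 -2.12 -9.21 -3.75]
130 [313.99230769 377.12307692] [574.3  37. ] 31.7 11.7 -88.8
170 [320.03076923 308.00512821] [538.4  51.9] 30.4 19.8 -17.7
170 [354.63636364 274.54545455] [525.9  72.1] 8.1 4.9 -68.8
```

Emit:
drive_tool(targets=[[0,0,0.6,-0.2,-0.9,0,0.1],[0,0,1.2,-0.4,-1.9,0,0.1],[0,0,1.24,-0.6,-2.9,0,0.1],[0,0,1.24,-0.8,-3.9,0,0.1],[0,0,1.24,-1,-4.9,0,0.1]])

```text
clock: 29.35
position: [0.496, -0.1468, 0.1629]
ee_rot: [-0.312, -3.125, -0.0]
force: [1.0, 0.0, -1.0]
width: 0.215
gripper_force: 15.0
```

Emit:
drive_tool(targets=[[0,0,0,-0.3,-1,0,0.1],[0,0,0,-0.6,-2,0,0.1],[0,0,0,-0.9,-3,0,0.1],[0,0,0,-1.1,-4,0,0.1],[0,0,0,-1.1,-4.28,-1,0.1]])

```text
clock: 29.85
position: [0.4534, -0.3229, 0.1256]
ee_rot: [0.324, 3.12, -0.007]
force: [1.3, 0.1, -0.4]
width: 0.215
gripper_force: 15.0
```

Emit:
drive_tool(targets=[[0,0,0,0,0,-0.8,0.1],[0,0,0,0,0,-1.5,0.1],[0,0,0,0,0,-1.5,0.1],[0,0,0,0,0,-1.5,0.1]])

```text
clock: 30.25
position: [0.4529, -0.3157, 0.0637]
ee_rot: [-0.311, -3.125, -0.002]
force: [0.3, -0.8, 0.4]
width: 0.213
gripper_force: 15.0
```

```bash
python3 - <<'E'
from h import *
from cell import arm
s=arm.observe();print(s['clock'],s['position'],s['width'],s['gripper_force'],go(453.5,-316.6,17.2,78.6,s))
E
```

```text
30.25 [ 0.45292305 -0.31574793  0.06374701] 0.2133545942505051 14.961218386888504 [-0.01 -0.01 -0.    0.01 -0.02 -1.16]
```

Emit:
drive_tool(targets=[[0,0,0,0.01,-0.02,-0.6,0.1],[0,0,0,0.01,-0.02,-1,0.1],[0,0,0,0.01,-0.02,-1.12,0.1],[0,0,0,0.01,-0.02,-1.15,0.1],[0,0,0,0.01,-0.02,-1.16,0.1]])

```text
clock: 30.75
position: [0.454, -0.3171, 0.0183]
ee_rot: [0.312, 3.125, -0.0]
force: [0.8, -0.9, -0.3]
width: 0.218
gripper_force: 15.0
```

Emit:
drive_tool(targets=[[0,0,0,0,0,0,0.1],[0,0,0,0,0,0,0.1]])

```text
clock: 30.95
position: [0.4538, -0.3173, 0.0182]
ee_rot: [0.313, 3.125, -0.001]
force: [0.0, 0.3, -0.2]
width: 0.217
gripper_force: 15.0
```

About 1 mm above the plate; ease down, release, lift away.

Emit:
drive_tool(targets=[[0,0,0,0,0,-0.02,0.1],[0,0,0,0,0,-0.03,0.1],[0,0,0,0,0,-0.03,0.1],[0,0,0,0,0,-0.03,0.1]])

```text
clock: 31.35
position: [0.4537, -0.3173, 0.0169]
ee_rot: [0.313, 3.126, -0.001]
force: [-1.1, 0.2, 5.6]
width: 0.211
gripper_force: 15.0
```

Emit:
drive_tool(targets=[[0,0,0,0,0,0,0.24],[0,0,0,0,0,0,0.3],[0,0,0,0,0,0,0.36],[0,0,0,0,0,0,0.36]])

```text
clock: 31.75
position: [0.4534, -0.3171, 0.0163]
ee_rot: [-0.313, -3.126, -0.0]
force: [0.6, 0.2, 0.1]
width: 0.356
gripper_force: 0.0
```

Emit:
drive_tool(targets=[[0,0,0,0,0,0.4,0.36],[0,0,0,0,0,1,0.36],[0,0,0,0,0,2.2,0.4],[0,0,0,0,0,3.2,0.6],[0,0,0,0,0,4,0.6]])

```text
clock: 32.25
position: [0.4541, -0.3165, 0.18]
ee_rot: [0.311, 3.124, -0.001]
force: [1.1, -0.8, 0.1]
width: 0.524
gripper_force: 0.0
```

Emit:
drive_tool(targets=[[0,0,0,0,1,0.5,0.6],[0,0,0,0,2,0.5,0.6],[0,0,0,0,3,0.5,0.6],[0,0,0,0,3,0.5,0.6],[0,0,0,0,3,0.5,0.6]])

```text
clock: 32.75
position: [0.4536, -0.1963, 0.1975]
ee_rot: [0.308, 3.126, -0.002]
force: [-0.5, -0.8, 0.1]
width: 0.598
gripper_force: 0.0
```

```bash
python3 - <<'E'
from h import *
from cell import arm
s=arm.observe();print(s['clock'],s['position'],s['force'])
sd=arm.get_image('side');cv2.imwrite('pics/w11.png',cv2.resize(sd['pixels'][130:470,120:520],(700,595),interpolation=2)[:,:,::-1])
E
```

```text
32.75 [ 0.45362274 -0.19625582  0.19747077] [-0.50529172 -0.76518813  0.12029379]
```

View pics/w11.png

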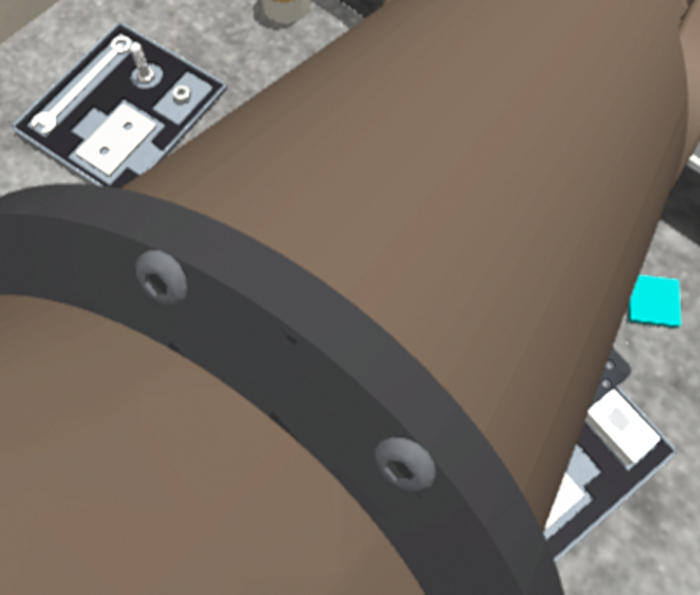

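```bash
python3 - <<'E'
from h import *
from cell import arm
sc=arm.get_image('scene');h=cv2.cvtColor(sc['pixels'],cv2.COLOR_RGB2HSV)
for v in(150,200,225):
  for c in blobs((h[...,2]>v)&(h[...,1]<40),60,5000):
    r=rect(cast(sc,c,.013));q=rect(cast(sc,c,.022))
    if np.hypot(*(r[0]-[453,-316]))<50:print(v,c.mean(0),*r,'|',*q)
g=h[...,2]
Rm=R.from_rotvec(sc['rvec']).as_matrix()
def pj(P):
    q=Rm@P+sc['tvec'];return (sc['intrinsics']@(q/q[2]))[:2]
c=pj(np.array([.4535,-.3167,.022])).round().astype(int);print(c);print(g[c[1]-14:c[1]+16:2,c[0]-28:c[0]+28:2])
E
```

```text
150 [462.23931624 354.81196581] [ 454.5 -316. ] 77.6 52.5 -11.2 | [ 443.3 -318.8] 76.2 51.6 -11.2
200 [463.25274725 355.98901099] [ 452.9 -315.9] 50.0 49.7 -11.8 | [ 441.7 -318.7] 49.1 48.8 -11.8
225 [463.25531915 357.08510638] [ 452.4 -315.3] 48.9 47.7 80.4 | [ 441.2 -318.1] 48.1 46.9 80.4
[465 351]
[[124  92  54  38  45  39  42  42  38  44  42  40  38  42  40  41  39  30
   29  40  45  45  44  44  43  49  79 113]
 [ 71  45  38  44  43  42  44  44  44  31  44  45  42  44  40  39  93  99
   61  24  36  37  42  42  41  44  44  51]
 [ 42  40  42  43  39  44  44  41  37  63 136 145  75  41  46 121 162 169
  152 101  59  23  33  39  42  41  42  42]
 [ 42  46  40  40  43  39  40  47 135 208 236 236 224 154 148 169 172 172
  171 171 151 102  46  27  37  38  41  42]
 [ 41  39  40  39  45  35  60 153 222 240 242 242 240 236 221 191 171 170
  170 169 168 167 154 116  51  28  36  37]
 [ 45  40  42  40  34  78 167 228 241 241 241 240 240 235 232 232 224 189
  171 173 171 170 173 171 146 106  60  27]
 [ 41  39  43  35 102 191 238 242 243 243 241 233 235 233 230 232 233 233
  220 194 176 173 173 
[... 257 characters left out ...]
 65 144 225 243 243 243 242 243 236 152 206 228 231 230 232 231 231 224
  138 135 233 242 242 241 228 109  40  43]
 [153 153 182 234 243 244 243 243 220 111 107 146 211 230 229 229 210 136
  138 222 242 243 243 242 224 108  21  26]
 [168 140 111 129 193 237 244 243 230 135 103  96 107 159 216 189 117 150
  230 242 243 243 242 218 137 141 104  58]
 [157 123 105 106 109 138 200 237 240 225 174 118  98 101 109 110 164 237
  241 242 242 241 206 126 127 169 167 114]
 [ 82 140 121 100 105 107 111 146 210 239 240 204 162 114 106 175 237 241
  241 240 239 197 119 133 165 170 122  61]
 [ 68 158 163 148 122 124 104 107 116 162 225 239 240 212 226 238 242 241
  241 241 195 118 131 162 168 126  58  41]]
```

```bash
python3 -c "
from cell import arm
print(arm.sign_off())"
```

```text
the job is handed in; nothing more can be done
None
```

Both trays are made up as asked and handed in at about 33 s of the 131 s allowed; I left the narrow block and the pot alone, and confirmed the gauge block only from pixel values because the arm hid that tray in my last viewable picture.

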